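Box a pair of candles and snap the airtight lid shut

ROBOT

A 6-joint arm with a two-finger parallel gripper is mounted at the origin on a cart in front of the work surface, level with it; the furniture and walls round the work are solid. World frame = base frame: x ahead of the robot, y to its left, z up, the work surface at z = 0. Lengths are in m, angles in rad, forces in N, time in s.
With the tool pointing down it reaches from about 0.375 to 0.925 m from the base axis. Payload 5.7 kg.
Tool frame: the origin (TCP) lies midway between the tips of the shut fingers; the grasp point (between the pads) lies 19 mm behind it (grip_point_offset is the distance from the TCP to the grasp point, in m); z points along the fingers, y is the line along which they close (so a half turn about z gives the same grasp; the last joint's range is limited). The gripper opens to 88 mm and grips with 3 to 60 N. Pads are 20 mm wide; open, the fingers measure 115 mm over their backs; the gripper's body (75 mm by 178 mm) begins 61 mm behind the grasp point.
Start: joints at [0.988, 0.359, 1.51, -0, 1.272, -0.115], TCP at [0.271, 0.536, 0.185] pointing down, gripper open.
Joint ranges: [-2.97, 2.97], [-1.01, 2.36], [0.21, 2.38], [-0.96, 4.11], [0.2, 2.71], [-2.98, 2.98]. Speed limits (rad/s): [2.39, 2.39, 3.14, 3.14, 3.14, 3.14].

INTERFACE

Orientations are given as a 3x3 rotation matrix whose columns are the frame's x, y, z axes.
In Python, from cell import * gives the robot as it stands. The module is installed in compiled form; this text tells all that it offers.
- The arm moves only by the tool drive_tool, never from a script. Its argument "rows" is a list of rows, each an object with "delta_pos": the shift along the tool's x, y, z in m, a list of three; "rotation": the turn, a rotation vector about the tool's x, y, z in rad, a list of three; "gripper": the closure in counts, from 0 (fully open) to 255 (shut). A call has 1 to 20 rows; each row is the pose to reach, as a shift and turn from the pose commanded when the call began, along the tool's axes at that moment; what a row does not reach only later rows make up. A row lasts 1/10 s, in which the tool goes at most 50 mm and 8.59 degrees, less where a joint would pass 70% of its speed; a pose out of reach is approached as far as the arm can. A call with a gripper value outside its range is refused whole. The fingers move at their own pace and stop on an object; "force" is the grip in N (left out, the last holds). Time passes only in rows, so rows that repeat a pose let the fingers close. It gives the time, the measured TCP pose, the force, the opening and the grip force at its end, in the units of the state.
- observe(): the state, without advancing time (a new reading comes with each control period).
- grab_frame(name): name is "scene" or "side" or "wrist"; returns the picture (384x512x3 uint8, blue, green, red); there is no depth.
- camera_info(name): a dict with "K" (3x3 intrinsics, pixels), "R" (3x3) and "t" (3): a world point X has camera coordinates R X + t. Camera axes: x right, y down, z forward; pixel columns grow to the right and rows downward; lengths in m; the calibration is good to about 2 mm. A picture is of the moment at which its call begins: read the wrist's pose just before it. camera_info takes no time and is no camera call; for the wrist camera it gives the pose at the moment of the call.
- close_job(): hands the job in; it is judged then, once.
The state is a dict: "time": time; "joint_positions": joint angles; "qvel": joint speeds; "effort": joint torques, N m; "tool_pos": TCP position; "ee_rot": TCP orientation; "wrist_force": force on the tool from outside, world axes, zero at the start; "torque": the same for the moment, N m; "grip_width": finger opening in m; "gripper_force": force on a finger pad.
Only numpy, scipy, OpenCV 4.12 (cv2) and the standard library are available. Lean on these libraries where they do the work, as an engineer would, in place of code of your own. Each camera call takes 0.05 s, during which the arm holds its last target. There are 200 camera calls.

TASK

Complete the pair in the airtight case: lay the loose rod candle on its side in the empty cradle of the open case, next to the candle already in there, setting it down rather than dropping it in. Then swing the glazed lid over and press its front edge down against the rubber seal until the brass catch snaps over it, so that the case stays fully shut by itself. Leave the candle that is already boxed in its cradle and the matchbox where it is.

Things in the scene. Friction and masses are not known exactly. Their poses are not given: they have to be found in the camera images.
- case: Fixed oak case with open top, 168 x 276 mm (its x, y), rim 56 mm above the table, walls 8 mm, floor top at 10 mm. Origin: centre of its underside. -x is the front, facing the robot; +x the hinge side. Inside, two oak ribs across x (16 mm thick, at y = -72 and +72 mm, 25 mm above the table) each with two round scallops make two shallow cradles along y, the near one empty.
- cradle_near (a point): Where the middle of a candle's axis lies when seated in the empty near cradle: x = -32, y = 0, z = 33 mm in the case's frame. Axes as the case's; the candle lies along y, either way round. Beside a seated candle there is about 25 mm of free room on each side, down to the case's floor between the ribs. The black rubber seal on the rim stands up to 8 mm above it at the front.
- cradle_far (a point): The same point of the far cradle, x = +32, y = 0, z = 33 mm in the case's frame: where the boxed candle lies.
- loose_candle: Brown rod candle lying on the table, to the left or the right of the case, free to roll: 35.4 mm in diameter, 215 mm long plus the wick (230 mm in all), about 0.19 kg. Origin: centre of its flat foot; its z axis runs along the candle to the wick.
- loose_candle_mid (a point): Middle of the loose candle's axis, 107 mm from its foot; 18 mm above the table while it lies there.
- boxed_candle: Equal brown candle that already lies in the far cradle; its z axis runs along it.
- boxed_candle_mid (a point): Middle of the boxed candle's axis.
- lid (a joint): Opening angle of the lid, rad: 0 fully down, about 1.7 as found (leaning back just past upright), stop 1.9. The stiff hinge (0.22 N m) keeps it where it is left. From 0.10 the catch resists with up to 6 N at the front rail; at 0.04 the lid meets the rubber seal on the rim, which pushes back with 4 N, rising to 17 N. Let go too early it rises to 0.04 or more; caught, it stays near 0.01.
- lid_hinge (a point): Middle of the lid's hinge line, which runs along the case's y; x = +88, y = 0, z = 58 mm in the case's frame. The point turns with the lid; its axes agree with the case's when the lid is shut.
- lid_rail (a point): Middle of the outer face of the lid's front rail, a 34 mm wide wooden strip opposite the hinge: the place to press. 155 mm from the hinge line; the free edge is at 172 mm. Lid 276 mm long, 10 mm thick, 0.19 kg, with a solid pane. Shut, the outer face is 67 mm above the table; open, it looks away from the robot. z axis: out of the outer face; -x: to the free edge.
- catch (a joint): Sprung brass catch, 34 mm wide, in the middle of the case's front: how far it is pushed outward, m; 0 at rest, stop 0.009. Its nose reaches 4 mm inward over the shut lid's front edge and stands 68 to 86 mm above the table. The lid's edge pushes it out about 6 mm on the way down, then it springs back over the edge. It needs no handling.
- matchbox: Long matchbox, 62 x 110 x 22 mm, lying on the table on the other side of the case. Origin: centre of its underside. A brass cup, a tea light, a bell and a tape roll (all under 65 mm tall, fixed) stand at the back right of the table, out of the way.
- brass_holder: Fixed brass candle holder, foot 125 mm wide, with an upright candle in it, 333 mm tall in all, at the back left of the table: only to be kept clear of. Origin: centre of its underside.

How it is judged:
By the outcome, as a careful person would: the job done as asked, in the order asked, and still so for the second after the job is handed in, with the robot touching nothing.
It also fails if it takes over 64 s, if anything falls off the work surface, if the arm or the gripper's body presses on something with over 40 N, if the wrist force passes 120 N, or if a joint passes its speed limit or range.

## Working session

There is one attempt and no reset: what is moved stays moved. The work goes in short steps, Python scripts to look and compute and a tool call to move; the robot and the scene stay as the last step left them, time stands still between calls to the robot, and variables do not carry over. Pictures are saved under pics/ and viewed, at most 10 in all, crops included, and the job is handed in when it is done.

Besides the shell and the picture viewer there is one more tool, called after ">>>" as name(argument=value, ...) on one line, values as JSON. drive_tool: Moves the arm, as the interface text tells. Its arguments: {"type":"object","properties":{"rows":{"type":"array"},"force":{"type":"number"}},"required":["rows"]}

```bash
mkdir -p pics; python3 - <<'E'
from cell import *
import cv2,numpy as np
s=observe();print(s)
a=grab_frame("scene");b=grab_frame("side")
cv2.imwrite("pics/scene.png",a);cv2.imwrite("pics/side.png",b)
for n in("scene","side"):
    c=camera_info(n);print(n,np.round(c["K"],1).tolist(),np.round(c["R"],4).tolist(),np.round(c["t"],4).tolist())
E
```

```text
{'time': 0.0, 'joint_positions': array([ 9.87918673e-01,  3.59493093e-01,  1.51143036e+00, -3.09442115e-06,
        1.27248640e+00, -1.15079321e-01]), 'qvel': array([ 0.0007979 , -0.00077019,  0.00141561, -0.00082588, -0.00067917,
        0.00093008]), 'effort': array([ 1.54699417e-03, -5.15355492e+01, -2.70731503e+01,  6.72348356e-02,
        3.49174510e-02, -1.75080031e-04]), 'tool_pos': array([0.27013154, 0.53490444, 0.18431753]), 'ee_rot': array([[-8.92563540e-01,  4.50920538e-01, -9.97768979e-04],
       [ 4.50921595e-01,  8.92562272e-01, -1.51877484e-03],
       [ 2.05724181e-04, -1.80551862e-03, -9.99998349e-01]]), 'wrist_force': array([1.72852089, 0.81563476, 0.29401928]), 'torque': array([ 1.50402744e-02, -6.07157426e-05, -6.71993049e-03]), 'gripper_force': 0.0, 'grip_width': 0.08803602041803826}
scene [[359.4, 0.0, 255.2], [0.0, 359.4, 192.8], [0.0, 0.0, 1.0]] [[0.8334, -0.5524, 0.0181], [-0.2048, -0.3391, -0.9182], [0.5133, 0.7615, -0.3958]] [-0.4092, 0.1829, 0.9939]
side [[366.9, 0.0, 252.0], [0.0, 366.9, 191.3], [0.0, 0.0, 1.0]] [[0.9696, -0.2448, -0.004], [-0.128, -0.4928, -0.8607], [0.2087, 0.835, -0.5091]] [-0.5085, 0.1589, 1.1141]
```

View pics/scene.png

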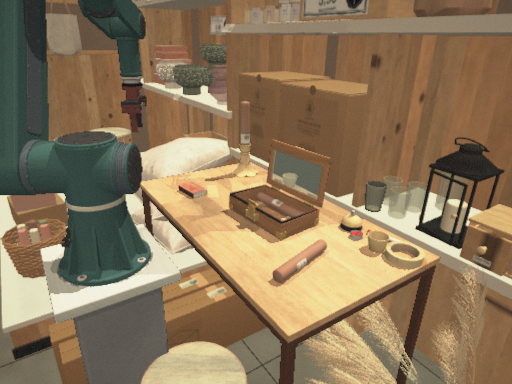

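View pics/side.png

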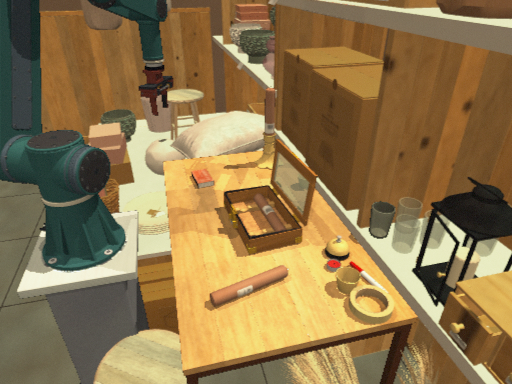

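The scene view shows the loose candle right of the case, from (277,275) to (325,246). In the side view it runs from (212,300) to (287,270). The case is around (272,210) in scene and (262,215) in side, with the matchbox at its left. Next I'll enlarge the case and mask the candle.

```bash
cat > h.py <<'E'
import cv2,numpy as np
from cell import *
def ray(n,uv,ci=None):
    c=ci or camera_info(n);K,R,t=map(np.array,(c["K"],c["R"],c["t"]))
    d=R.T@np.linalg.solve(K,[uv[0],uv[1],1.]);return -R.T@t,d/np.linalg.norm(d)
def onz(n,uv,z,ci=None):
    o,d=ray(n,uv,ci);return o+d*(z-o[2])/d[2]
def tri(rs):
    A=sum(np.eye(3)-np.outer(d,d) for o,d in rs);b=sum((np.eye(3)-np.outer(d,d))@o for o,d in rs)
    return np.linalg.solve(A,b)
def rod(img,roi):
    x0,y0,x1,y1=roi;h=cv2.cvtColor(img,cv2.COLOR_BGR2HSV)[y0:y1,x0:x1]
    m=(((h[...,0]<9)|(h[...,0]>170))&(h[...,1]>60)).astype(np.uint8)*255
    m=cv2.morphologyEx(m,cv2.MORPH_CLOSE,np.ones((9,9)))
    c=max(cv2.findContours(m,cv2.RETR_EXTERNAL,cv2.CHAIN_APPROX_NONE)[0],key=cv2.contourArea)
    return c[:,0,:]+[x0,y0],cv2.contourArea(c)
E
python3 - <<'E'
from h import *
a=cv2.imread("pics/scene.png");b=cv2.imread("pics/side.png")
E={}
for n,im,roi in(("scene",a,(255,228,345,290)),("side",b,(195,255,305,315))):
    c,A=rod(im,roi);r=cv2.minAreaRect(c.astype(np.float32));p=cv2.boxPoints(r)
    print(n,A,r);
    p=p[np.argsort(p[:,0])];e=[(p[0]+p[1])/2,(p[2]+p[3])/2];E[n]=e
    print(e,[onz(n,q,.018).round(4) for q in e])
for i in(0,1,): print(tri([ray(n,E[n][i]) for n in E]).round(4))
k=cv2.resize(a[130:250,215:345],None,fx=4.6,fy=4.6,interpolation=3)
cv2.imwrite("pics/c1.png",k)
k=cv2.resize(b[130:260,205:335],None,fx=4.6,fy=4.6,interpolation=3);cv2.imwrite("pics/c2.png",k)
E
```

```text
scene 0.0 ((344.0, 228.5), (1.0, 0.0), -90.0)
[array([344., 229.], dtype=float32), array([344., 228.], dtype=float32)] [array([ 0.6634, -0.2481,  0.018 ]), array([ 0.6683, -0.2435,  0.018 ])]Traceback (most recent call last):
  File "<stdin>", line 5, in <module>
  File "h.py", line 15, in rod
    c=max(cv2.findContours(m,cv2.RETR_EXTERNAL,cv2.CHAIN_APPROX_NONE)[0],key=cv2.contourArea)
ValueError: max() iterable argument is empty
```

```bash
python3 - <<'E'
from h import *
a=cv2.imread("pics/scene.png");b=cv2.imread("pics/side.png")
for im,pts in((a,[(285,269),(292,265),(312,253),(300,240),(260,255)]),(b,[(222,295),(265,278),(278,274),(250,255),(240,310)])):
    h=cv2.cvtColor(im,cv2.COLOR_BGR2HSV);print([h[v,u].tolist() for u,v in pts])
k=cv2.resize(a[130:250,215:345],None,fx=4.6,fy=4.6,interpolation=3)
cv2.imwrite("pics/c1.png",k)
k=cv2.resize(b[130:260,205:335],None,fx=4.6,fy=4.6,interpolation=3);cv2.imwrite("pics/c2.png",k)
E
```

```text
[[11, 119, 220], [12, 115, 215], [11, 113, 196], [24, 91, 243], [21, 100, 243]]
[[12, 149, 216], [12, 144, 215], [12, 141, 201], [18, 153, 223], [21, 138, 246]]
```

View pics/c1.png

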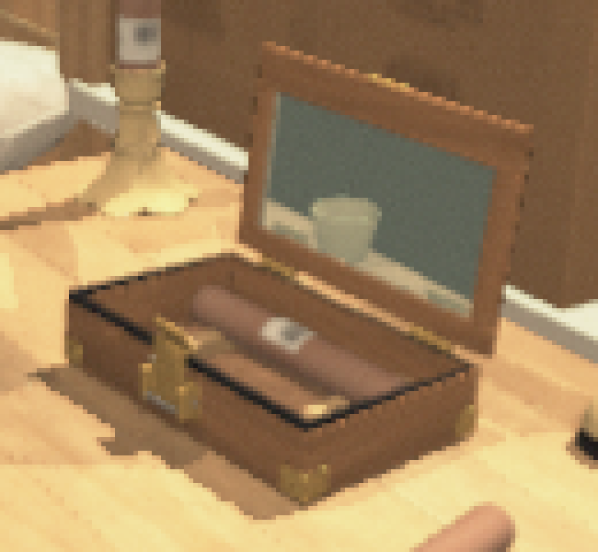

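View pics/c2.png

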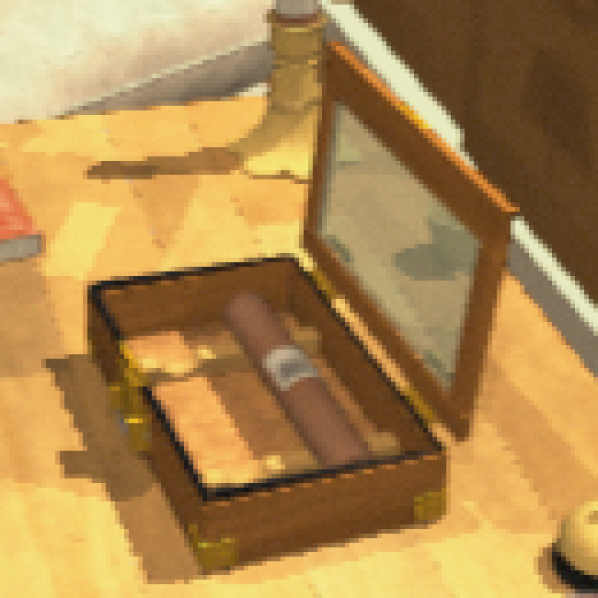

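c1 shows the case rim's front-left corner at (72,290), front-right at (310,423), back-right at (472,365) and back-left at (232,255), in crop pixels. In c2 the same corners are at (95,287), (208,492), (440,450) and (298,258). The near cradle is empty and the boxed candle is in the far one.

```bash
sed -i 's/m=(((h.*/m=((h[...,0]<16)\&(h[...,1]>60)\&(h[...,2]>60)).astype(np.uint8)*255/; s/(9,9)/(7,7)/' h.py
python3 - <<'E'
from h import *
a=cv2.imread("pics/scene.png");b=cv2.imread("pics/side.png")
E={}
for n,im,roi in(("scene",a,(265,236,335,285)),("side",b,(203,262,295,310))):
    c,A=rod(im,roi);r=cv2.minAreaRect(c.astype(np.float32));p=cv2.boxPoints(r)
    print(n,A,r)
    p=p[np.argsort(p[:,0])];e=[(p[0]+p[1])/2,(p[2]+p[3])/2];E[n]=e
    print([onz(n,q,.018).round(4) for q in e])
P=[tri([ray(n,E[n][i]) for n in E]) for i in(0,1)];print(np.round(P,4))
s=np.array([(72,290),(310,423),(472,365),(232,255)])/4.6+[215,130]
d=np.array([(95,287),(208,492),(440,450),(298,258)])/4.6+[205,130]
C=np.array([tri([ray("scene",u),ray("side",v)]) for u,v in zip(s,d)]);print(C.round(4))
for n,q in(("scene",s),("side",d)): print(np.round([onz(n,u,.06) for u in q],4))
m=C.mean(0);y=C[0]+C[3]-C[1]-C[2];x=C[2]+C[3]-C[0]-C[1]
print(m,np.arctan2(-y[0],y[1]),np.arctan2(x[1],x[0]),np.linalg.norm(y)/2,np.linalg.norm(x)/2)
E
```

```text
scene 899.0 ((295.54437255859375, 263.65899658203125), (17.93324089050293, 73.00672912597656), 50.44033432006836)
[array([ 0.291 , -0.3541,  0.018 ]), array([ 0.5593, -0.2657,  0.018 ])]
side 1047.5 ((245.80072021484375, 286.6878967285156), (17.017101287841797, 88.8866195678711), 66.9031753540039)
[array([ 0.3206, -0.344 ,  0.018 ]), array([ 0.5507, -0.2777,  0.018 ])]
[[ 0.3231 -0.3092 -0.0227]
 [ 0.5487 -0.2789  0.0243]]
[[ 0.4567  0.1074  0.054 ]
 [ 0.4773 -0.1674  0.0586]
 [ 0.6345 -0.1539  0.054 ]
 [ 0.6227  0.1274  0.0429]]
[[ 0.4519  0.1014  0.06  ]
 [ 0.4755 -0.1698  0.06  ]
 [ 0.6268 -0.1605  0.06  ]
 [ 0.5996  0.0964  0.06  ]]
[[ 0.455   0.0922  0.06  ]
 [ 0.4768 -0.169   0.06  ]
 [ 0.6309 -0.1638  0.06  ]
 [ 0.6135  0.0959  0.06  ]]
[ 0.54778528 -0.0216362   0.05235022] 0.0581040462341127 0.10336190418743434 0.2786683718543387 0.1626957559431324
```

>>> drive_tool(rows=[{"delta_pos": [-0.02,-0.02,-0.04],"rotation": [0,0,0.05],"gripper": 0},{"delta_pos": [-0.05,-0.05,-0.08],"rotation": [0,0,0.15],"gripper": 0},{"delta_pos": [-0.41,-0.415,-0.195],"rotation": [0,0,1.07],"gripper": 0},{"delta_pos": [-0.41,-0.415,-0.195],"rotation": [0,0,1.07],"gripper": 0},{"delta_pos": [-0.41,-0.415,-0.195],"rotation": [0,0,1.07],"gripper": 0},{"delta_pos": [-0.41,-0.415,-0.195],"rotation": [0,0,1.07],"gripper": 0},{"delta_pos": [-0.41,-0.415,-0.195],"rotation": [0,0,1.07],"gripper": 0},{"delta_pos": [-0.41,-0.415,-0.195],"rotation": [0,0,1.07],"gripper": 0},{"delta_pos": [-0.41,-0.415,-0.195],"rotation": [0,0,1.07],"gripper": 0},{"delta_pos": [-0.41,-0.415,-0.195],"rotation": [0,0,1.07],"gripper": 0},{"delta_pos": [-0.41,-0.415,-0.195],"rotation": [0,0,1.07],"gripper": 0},{"delta_pos": [-0.41,-0.415,-0.195],"rotation": [0,0,1.07],"gripper": 0},{"delta_pos": [-0.41,-0.415,-0.195],"rotation": [0,0,1.07],"gripper": 0},{"delta_pos": [-0.41,-0.415,-0.195],"rotation": [0,0,1.07],"gripper": 0},{"delta_pos": [-0.41,-0.415,-0.195],"rotation": [0,0,1.07],"gripper": 0},{"delta_pos": [-0.41,-0.415,-0.195],"rotation": [0,0,1.07],"gripper": 0},{"delta_pos": [-0.41,-0.415,-0.195],"rotation": [0,0,1.07],"gripper": 0}])

```text
time: 1.8
tool_pos: [0.4487, -0.0185, 0.3798]
ee_rot: [[-0.035, 0.999, -0.001], [0.999, 0.035, 0.0], [0.0, -0.001, -1.0]]
wrist_force: [-0.2, 0.7, 0.5]
grip_width: 0.0878
gripper_force: 0.0
```

```bash
python3 - <<'E'
from h import *
import pickle
ci=camera_info("wrist");a=grab_frame("wrist");cv2.imwrite("pics/w1.png",a);pickle.dump(ci,open("w1.pkl","wb"))
R,t=np.array(ci["R"]),np.array(ci["t"]);print((-R.T@t).round(3),R.round(2).tolist(),ci["K"][0][0])
s=observe();print(s["joint_positions"].round(3),s["tool_pos"].round(3))
E
```

```text
[0.447 0.052 0.579] [[1.0, 0.03, -0.0], [0.03, -0.97, 0.25], [0.01, -0.25, -0.97]] 337.8514382982316
[-0.195  0.005  1.489  0.     1.648 -0.23 ] [ 0.449 -0.019  0.38 ]
```

View pics/w1.png

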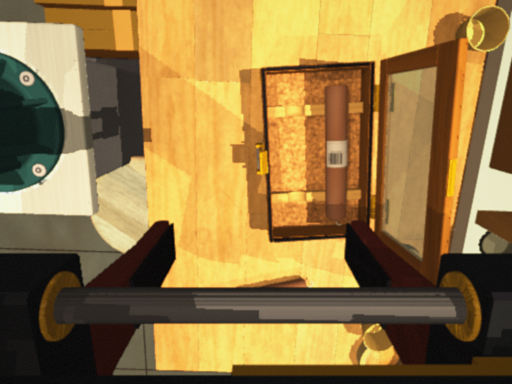

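The wrist view shows the case rim corners at about (263,66), (271,240), (372,232) and (374,63). The boxed candle is at column 337 and the near cradle is empty. Moving over the loose candle.

>>> drive_tool(rows=[{"delta_pos": [-0.293,-0.022,0.13],"rotation": [0,0,1.326],"gripper": 0},{"delta_pos": [-0.293,-0.022,0.13],"rotation": [0,0,1.326],"gripper": 0},{"delta_pos": [-0.293,-0.022,0.13],"rotation": [0,0,1.326],"gripper": 0},{"delta_pos": [-0.293,-0.022,0.13],"rotation": [0,0,1.326],"gripper": 0},{"delta_pos": [-0.293,-0.022,0.13],"rotation": [0,0,1.326],"gripper": 0},{"delta_pos": [-0.293,-0.022,0.13],"rotation": [0,0,1.326],"gripper": 0},{"delta_pos": [-0.293,-0.022,0.13],"rotation": [0,0,1.326],"gripper": 0},{"delta_pos": [-0.293,-0.022,0.13],"rotation": [0,0,1.326],"gripper": 0},{"delta_pos": [-0.293,-0.022,0.13],"rotation": [0,0,1.326],"gripper": 0},{"delta_pos": [-0.293,-0.022,0.13],"rotation": [0,0,1.326],"gripper": 0},{"delta_pos": [-0.293,-0.022,0.13],"rotation": [0,0,1.326],"gripper": 0},{"delta_pos": [-0.293,-0.022,0.13],"rotation": [0,0,1.326],"gripper": 0},{"delta_pos": [-0.293,-0.022,0.13],"rotation": [0,0,1.326],"gripper": 0}])

```text
time: 3.15
tool_pos: [0.4373, -0.313, 0.2504]
ee_rot: [[0.961, 0.276, 0.0], [0.276, -0.961, -0.0], [0.0, 0.0, -1.0]]
wrist_force: [0.9, 0.1, -0.1]
grip_width: 0.0878
gripper_force: 0.0
```

```bash
python3 - <<'E'
from h import *
import pickle
ci=camera_info("wrist");a=grab_frame("wrist");cv2.imwrite("pics/w2.png",a);pickle.dump(ci,open("w2.pkl","wb"))
h=cv2.cvtColor(a,cv2.COLOR_BGR2HSV);m=((h[...,0]<16)&(h[...,1]>60)&(h[...,2]>60)).astype(np.uint8)*255;m[300:]=0
m=cv2.morphologyEx(m,cv2.MORPH_CLOSE,np.ones((7,7)))
n,_,st,_=cv2.connectedComponentsWithStats(m);print([s.tolist() for s in st if 800<s[4]<60000])
# case
c1=pickle.load(open("w1.pkl","rb"));w=cv2.imread("pics/w1.png")
q=[(263,66),(271,240),(372,232),(374,63)]
for z in(.056,.062):
    C=np.array([onz("wrist",u,z,c1) for u in q]);y=C[0]+C[3]-C[1]-C[2];x=C[2]+C[3]-C[0]-C[1]
    print(z,C.round(4).tolist(),C.mean(0).round(4),np.arctan2(-y[0],y[1]).round(4),np.arctan2(x[1],x[0]).round(4),np.linalg.norm(y)/2,np.linalg.norm(x)/2)
E
```

```text
[[0, 0, 173, 127, 17649], [383, 0, 129, 50, 2473], [230, 61, 41, 178, 5157], [0, 122, 78, 131, 4203], [225, 256, 197, 44, 1758]]
0.056 [[0.4499, 0.1019, 0.056], [0.4732, -0.1704, 0.056], [0.6395, -0.1505, 0.056], [0.6112, 0.1115, 0.056]] [ 0.5434 -0.0269  0.056 ] 0.0962 0.0899 0.2683511585695078 0.16442354244505786
0.062 [[0.4499, 0.1013, 0.062], [0.4729, -0.1678, 0.062], [0.6372, -0.1481, 0.062], [0.6093, 0.1108, 0.062]] [ 0.5423 -0.026   0.062 ] 0.0962 0.0899 0.26527080406260073 0.1625361542828001
```

View pics/w2.png

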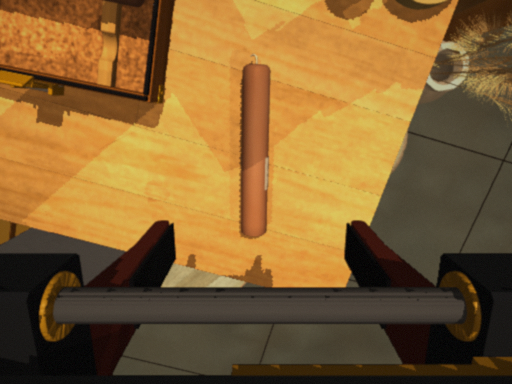

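Wrist view 2: the loose candle lies upright in the image. Its wick end is at (257,65) and its foot at (254,237).

```bash
python3 - <<'E'
from h import *
import pickle
c2=pickle.load(open("w2.pkl","rb"));c1=pickle.load(open("w1.pkl","rb"));w=cv2.imread("pics/w1.png");b=cv2.imread("pics/side.png")
W=[(257,65),(253.5,236)]
top=onz("wrist",W[0],.018,c2);foot=onz("wrist",W[1],.018,c2)
print(top.round(4),foot.round(4),((top+foot)/2).round(4),np.arctan2(*(top-foot)[[1,0]]),np.linalg.norm(top-foot))
c,A=rod(b,(203,262,295,310));c=c.astype(np.float32);r=cv2.minAreaRect(c);p=cv2.boxPoints(r);p=p[np.argsort(p[:,0])]
e=[(p[2]+p[3])/2,(p[0]+p[1])/2]
mw=np.mean(W,0);print("height", tri([ray("wrist",mw,c2),ray("side",(e[0]+e[1])/2)]).round(4))
# boxed candle in w1: row-wise mask centre
h=cv2.cvtColor(w,cv2.COLOR_BGR2HSV)
g=cv2.cvtColor(w,cv2.COLOR_BGR2GRAY)
print([h[120,u].tolist() for u in range(318,356,3)])
L=[];F=[]
for v in range(75,235,4):
    d=np.where(g[v,255:285]<70)[0]
    F.append((v,(d+255).tolist()[:9]))
print(F[::4])
B=[[(u) for u in range(360,385) if g[v,u]<70] for v in range(75,235,16)];print(B)
for u in range(275,370,16): print(u,[v for v in range(52,80) if g[v,u]<70],[v for v in range(222,250) if g[v,u]<70])
E
```

```text
[ 0.5446 -0.2785  0.018 ] [ 0.3314 -0.3342  0.018 ] [ 0.438  -0.3063  0.018 ] 0.25555559836675984 0.22042226146094987
height [ 0.4375 -0.3029  0.0052]
[[13, 189, 162], [14, 191, 183], [13, 191, 155], [11, 170, 123], [11, 163, 147], [11, 165, 158], [11, 168, 161], [11, 168, 153], [11, 169, 139], [11, 173, 112], [12, 188, 99], [13, 192, 129], [13, 192, 146]]
[(75, [261, 262, 263, 264]), (91, [262, 263, 264, 265]), (107, [263, 264, 265, 266]), (123, [264, 265, 266]), (139, [264, 265, 266, 267]), (155, [268]), (171, []), (187, [267, 268, 269]), (203, [268, 269, 270]), (219, [268, 269, 270, 271])]
[[361, 362, 363, 364, 365, 366, 367, 368, 369, 370, 371, 372, 373, 381, 382, 383, 384], [361, 362, 363, 364, 365, 366, 367, 368, 370, 371, 372, 373, 380, 381, 382, 383, 384], [364, 365, 366, 367, 368, 369, 370, 371, 372, 379, 380, 381, 382, 383], [361, 362, 363, 364, 365, 366, 367, 369, 370, 371, 379, 380, 381, 382], [360, 361, 362, 363, 364, 365, 366, 367, 368, 369, 370, 371, 379, 380, 381, 382], [360, 361, 362, 363, 364, 365, 366, 367, 368, 369, 370, 378, 379, 380, 381], [360, 361, 362, 363, 3
[... 203 characters left out ...]
, 362, 363, 364, 365, 366, 367, 368, 376, 377, 378, 379, 380]]
275 [68, 69, 70, 73] [228, 229, 230, 231, 232, 233, 234, 235, 236, 238, 239, 240, 241]
291 [67, 68, 69, 72] [227, 228, 229, 230, 231, 232, 233, 234, 235, 236, 237, 238, 239, 240]
307 [66, 67, 68, 71] [226, 227, 228, 229, 230, 231, 232, 233, 234, 235, 236, 237, 238, 239]
323 [65, 66, 67, 69, 70, 71] [225, 226, 227, 228, 229, 230, 231, 232, 233, 234, 236, 237, 238]
339 [63, 64, 65, 66, 67, 68, 69, 70] [222, 226, 227, 228, 229, 230, 231, 232, 233, 235, 236, 237]
355 [63, 64, 65, 66, 67, 68, 69] [222, 223, 224, 225, 226, 227, 228, 229, 230, 231, 232, 233, 234, 235, 236, 237, 238, 239, 240, 241, 242, 243, 244, 245, 246, 247, 248, 249]
```

```bash
python3 - <<'E'
from h import *
import pickle
c1=pickle.load(open("w1.pkl","rb"))
def ln(p,q): return np.cross([*p,1.],[*q,1.])
f=ln((260.5,75),(267.5,219));b=ln((373.5,75),(368.5,219));l=ln((275,67.5),(355,62.5));r=ln((275,241.5),(339,237.5))
q=[np.cross(*k) for k in((f,l),(f,r),(b,r),(b,l))];q=[k[:2]/k[2] for k in q];print(np.round(q,1))
z=.062
C=np.array([onz("wrist",u,z,c1) for u in q]);print(C.round(4));
for i in range(4): d=C[i]-C[(i+1)%4];print(np.arctan2(d[1],d[0]).round(4)%(np.pi/2),np.linalg.norm(d).round(4))
print(C.mean(0))
# boxed candle axis ~ z .033
w=cv2.imread("pics/w1.png")[...,2].astype(int)
for v in (100,120,180,200): print(v,w[v,318:356].tolist())
# catch centre
print(onz("wrist",(264,159),.077,c1))
E
```

```text
[[260.2  68.4]
 [268.6 241.9]
 [367.9 235.7]
 [374.   61.3]]
[[ 0.4459  0.0979  0.062 ]
 [ 0.4691 -0.1713  0.062 ]
 [ 0.6313 -0.1548  0.062 ]
 [ 0.609   0.1131  0.062 ]]
0.0859036732051035 0.2702
0.1013926535897931 0.1631
0.08329632679489651 0.2688
0.0929 0.1638
[ 0.53883731 -0.02879195  0.062     ]
100 [170, 161, 164, 164, 170, 162, 132, 110, 114, 127, 138, 145, 151, 155, 155, 160, 162, 163, 163, 164, 160, 157, 150, 144, 141, 134, 125, 116, 101, 101, 109, 117, 139, 155, 163, 168, 160, 149]
120 [162, 170, 186, 183, 172, 165, 155, 119, 111, 123, 134, 142, 147, 153, 157, 158, 159, 162, 161, 160, 158, 153, 148, 146, 139, 131, 124, 112, 101, 101, 99, 101, 117, 129, 129, 134, 146, 166]
180 [193, 188, 189, 184, 179, 176, 167, 130, 113, 121, 131, 138, 145, 150, 152, 156, 155, 158, 158, 157, 155, 148, 145, 140, 132, 126, 117, 106, 112, 127, 153, 170, 193, 207, 203, 193, 186, 184]
200 [195, 191, 186, 185, 189, 191, 180, 133, 110, 122, 133, 141, 149, 153, 157, 158, 159, 161, 161, 158, 153, 149, 143, 138, 129, 124, 110, 103, 117, 138, 168, 188, 195, 195, 197, 199, 193, 197]
[ 0.45609272 -0.03135474  0.077     ]
```

>>> drive_tool(rows=[{"delta_pos": [0.001,-0.006,0.05],"rotation": [0,0,0.024],"gripper": 60},{"delta_pos": [0.001,-0.006,0.1],"rotation": [0,0,0.024],"gripper": 60},{"delta_pos": [0.001,-0.006,0.14],"rotation": [0,0,0.024],"gripper": 60},{"delta_pos": [0.001,-0.006,0.17],"rotation": [0,0,0.024],"gripper": 60},{"delta_pos": [0.001,-0.006,0.17],"rotation": [0,0,0.024],"gripper": 60}])

```text
time: 3.7
tool_pos: [0.4336, -0.3047, 0.0766]
ee_rot: [[0.968, 0.252, -0.006], [0.252, -0.968, 0.005], [-0.004, -0.007, -1.0]]
wrist_force: [-0.9, 0.3, 0.3]
grip_width: 0.0668
gripper_force: 0.0
```

```bash
python3 - <<'E'
from h import *
import pickle
ci=camera_info("wrist");a=grab_frame("wrist");cv2.imwrite("pics/w3.png",a);s=observe();print(s["tool_pos"].round(4),s["ee_rot"].round(3).tolist())
c1=pickle.load(open("w1.pkl","rb"));print("boxed",onz("wrist",(335.3,100),.033,c1),onz("wrist",(335,200),.033,c1))
h=cv2.cvtColor(a,cv2.COLOR_BGR2HSV);m=((h[...,0]<14)&(h[...,1]>60)&(h[...,2]>60)).astype(np.uint8)
for v in range(20,260,20):
    d=np.where(m[v,190:330])[0]+190
    if len(d): print(v,d.min(),d.max(),len(d),onz("wrist",((d.min()+d.max())/2,v),.018,ci).round(4))
E
```

```text
[ 0.4351 -0.3061  0.0789] [[0.968, 0.252, -0.003], [0.252, -0.968, 0.003], [-0.002, -0.004, -1.0]]
boxed [0.56459693 0.05798689 0.033     ] [ 0.57889203 -0.10413314  0.033     ]
40 242 284 43 [ 0.5421 -0.278   0.018 ]
60 240 285 46 [ 0.5292 -0.281   0.018 ]
80 240 286 47 [ 0.5162 -0.2848  0.018 ]
100 241 285 45 [ 0.5026 -0.2883  0.018 ]
120 241 284 44 [ 0.4886 -0.2916  0.018 ]
140 241 285 45 [ 0.4743 -0.2958  0.018 ]
160 242 285 44 [ 0.4596 -0.3     0.018 ]
180 242 284 43 [ 0.4442 -0.3036  0.018 ]
200 242 280 39 [ 0.4281 -0.3062  0.018 ]
220 242 280 39 [ 0.4118 -0.3105  0.018 ]
240 242 280 39 [ 0.395  -0.3149  0.018 ]
```

View pics/w3.png

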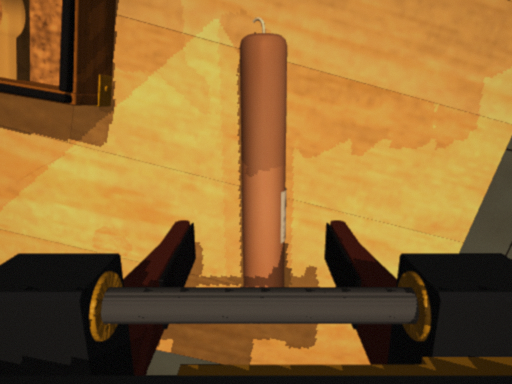

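The third wrist view confirms the axis: about 0.246 rad yaw, wick end at (262,33), and an apparent diameter that matches an 18 mm axis height. Now lowering and gripping.

>>> drive_tool(rows=[{"delta_pos": [0.003,-0.001,0.03],"rotation": [0,0,0.008],"gripper": 60},{"delta_pos": [0.003,-0.001,0.055],"rotation": [0,0,0.008],"gripper": 60},{"delta_pos": [0.003,-0.001,0.068],"rotation": [0,0,0.008],"gripper": 60},{"delta_pos": [0.003,-0.001,0.073],"rotation": [0,0,0.008],"gripper": 60},{"delta_pos": [0.003,-0.001,0.073],"rotation": [0,0,0.008],"gripper": 60},{"delta_pos": [0.003,-0.001,0.073],"rotation": [0,0,0.008],"gripper": 120},{"delta_pos": [0.003,-0.001,0.073],"rotation": [0,0,0.008],"gripper": 145},{"delta_pos": [0.003,-0.001,0.073],"rotation": [0,0,0.008],"gripper": 190},{"delta_pos": [0.003,-0.001,0.073],"rotation": [0,0,0.008],"gripper": 190},{"delta_pos": [0.003,-0.001,0.073],"rotation": [0,0,0.008],"gripper": 190},{"delta_pos": [0.003,-0.001,0.073],"rotation": [0,0,0.008],"gripper": 190},{"delta_pos": [0.003,-0.001,0.073],"rotation": [0,0,0.008],"gripper": 190}], force=25)

```text
time: 4.95
tool_pos: [0.4389, -0.3056, 0.0072]
ee_rot: [[0.97, 0.243, -0.0], [0.243, -0.97, 0.0], [-0.0, -0.0, -1.0]]
wrist_force: [-1.5, 0.1, 0.1]
grip_width: 0.0227
gripper_force: 0.0
```

```bash
python3 - <<'E'
from h import *
a=grab_frame("wrist");b=grab_frame("side");s=observe();print(s["grip_width"],s["gripper_force"])
k=np.hstack([cv2.resize(a,(400,300)),cv2.resize(b[220:340,170:330],(400,300))]);cv2.imwrite("pics/g1.png",k)
E
```

```text
0.022536724944851188 0.0
```

View pics/g1.png

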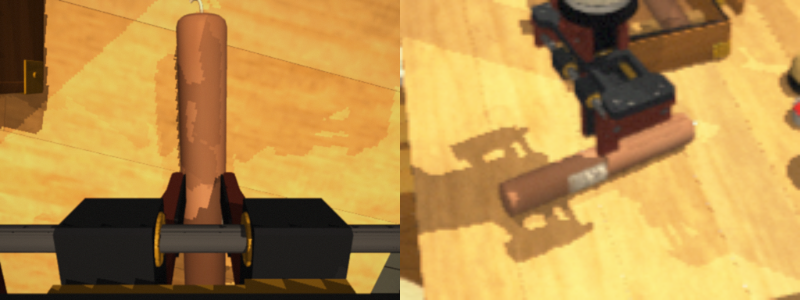

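The picture shows the fingers over the candle's middle, but the reading is 22.5 mm with no force, so nothing is held. I'll check heights numerically.

```bash
python3 - <<'E'
from h import *
import pickle
c2=pickle.load(open("w2.pkl","rb"))
ci=camera_info("wrist");a=grab_frame("wrist");cv2.imwrite("pics/w4.png",a);b=grab_frame("side");cv2.imwrite("pics/side4.png",b)
def proj(n,X,c=None):
    c=c or camera_info(n);p=np.array(c["K"])@(np.array(c["R"])@X+np.array(c["t"]));return (p[:2]/p[2]).round(1)
s=observe();T=s["tool_pos"];R=s["ee_rot"]
for w in(0,.011,-.011,.0177,-.0177,.025,-.025):
    X=T+R[:,1]*w;print(w,"wrist",proj("wrist",X,ci),"side",proj("side",X))
h=cv2.cvtColor(a,cv2.COLOR_BGR2HSV);m=((h[...,0]<15)&(h[...,1]>60)&(h[...,2]>60))
g=cv2.cvtColor(a,cv2.COLOR_BGR2GRAY)
for v in(30,60,100,160,200,215,225,235,250): print(v,g[v,200:330:3].tolist())
g=cv2.cvtColor(b,cv2.COLOR_BGR2GRAY);u=int(proj("side",T)[0])
print(u,[g[v,u] .item() for v in range(255,310)])
E
```

```text
0 wrist [260.7 218. ] side [248.9 287.1]
0.011 wrist [278.4 218. ] side [250.9 289.9]
-0.011 wrist [243. 218.] side [246.9 284.4]
0.0177 wrist [289.2 218. ] side [252.1 291.6]
-0.0177 wrist [232.3 218. ] side [245.7 282.7]
0.025 wrist [300.9 218. ] side [253.5 293.5]
-0.025 wrist [220.5 218.1] side [244.4 281. ]
30 [188, 191, 192, 193, 190, 188, 188, 184, 185, 84, 94, 106, 115, 120, 125, 130, 133, 135, 141, 145, 145, 124, 121, 125, 125, 120, 119, 114, 106, 97, 174, 184, 183, 187, 187, 185, 184, 183, 183, 183, 183, 183, 181, 176]
60 [183, 184, 187, 188, 186, 185, 184, 183, 171, 66, 86, 99, 108, 115, 121, 127, 128, 133, 133, 119, 120, 120, 120, 114, 113, 109, 105, 104, 108, 96, 124, 167, 158, 144, 165, 175, 179, 178, 179, 180, 180, 180, 179, 178]
100 [166, 166, 168, 170, 171, 172, 174, 173, 113, 63, 61, 73, 98, 113, 121, 128, 132, 138, 141, 142, 142, 121, 119, 119, 116, 113, 109, 103, 111, 100, 144, 180, 177, 175, 168, 163, 160, 159, 165, 166, 167, 169, 169, 171]
160 [182, 166, 169, 165, 163, 162, 160, 156, 153, 102, 50, 69, 80, 111, 120, 128, 116, 117, 121, 123, 124, 121, 122, 119, 11
[... 711 characters left out ...]
191, 190, 190, 187, 186, 187, 187]
235 [195, 193, 193, 188, 189, 129, 34, 35, 38, 37, 36, 18, 12, 82, 97, 106, 114, 119, 126, 128, 128, 125, 126, 123, 116, 67, 77, 57, 10, 18, 36, 37, 34, 36, 33, 181, 196, 194, 193, 193, 191, 190, 192, 189]
250 [192, 190, 178, 39, 35, 34, 33, 36, 35, 35, 16, 9, 11, 97, 119, 129, 138, 143, 149, 155, 158, 156, 157, 142, 86, 83, 79, 46, 7, 15, 18, 36, 38, 35, 36, 38, 35, 66, 187, 187, 186, 188, 193, 193]
248 [37, 47, 79, 129, 95, 105, 80, 77, 65, 48, 40, 40, 42, 44, 41, 45, 44, 45, 47, 80, 134, 138, 140, 123, 111, 121, 148, 160, 117, 112, 122, 155, 174, 194, 158, 135, 143, 139, 107, 104, 131, 197, 190, 201, 220, 221, 220, 216, 217, 220, 222, 223, 224, 225, 225]
```

The numbers agree in both cameras. The visible fingertips sit about 33–39 mm behind the reported TCP, so the fingers shut just above the candle. I'll open, go lower in steps while watching the force, and close again.

>>> drive_tool(rows=[{"delta_pos": [0,0,0],"rotation": [0,0,0],"gripper": 60},{"delta_pos": [0,0,0],"rotation": [0,0,0],"gripper": 60},{"delta_pos": [0,0,0],"rotation": [0,0,0],"gripper": 60},{"delta_pos": [0,0,0],"rotation": [0,0,0],"gripper": 60},{"delta_pos": [0,0,0],"rotation": [0,0,0],"gripper": 60},{"delta_pos": [0,0,0.006],"rotation": [0,0,0],"gripper": 60},{"delta_pos": [0,0,0.012],"rotation": [0,0,0],"gripper": 60},{"delta_pos": [0,0,0.018],"rotation": [0,0,0],"gripper": 60},{"delta_pos": [0,0,0.022],"rotation": [0,0,0],"gripper": 60},{"delta_pos": [0,0,0.022],"rotation": [0,0,0],"gripper": 60}])

```text
time: 6.15
tool_pos: [0.4384, -0.3051, -0.0157]
ee_rot: [[0.97, 0.243, -0.001], [0.243, -0.97, 0.001], [-0.001, -0.001, -1.0]]
wrist_force: [-0.4, 0.1, -0.7]
grip_width: 0.0674
gripper_force: 0.0
```

```bash
python3 - <<'E'
from h import *
s=observe();print(s["tool_pos"].round(4),s["wrist_force"].round(1),s["grip_width"])
ci=camera_info("wrist");a=grab_frame("wrist");cv2.imwrite("pics/w5.png",a);b=grab_frame("side");cv2.imwrite("pics/side5.png",b)
k=np.hstack([cv2.resize(a[120:,80:430],(400,302)),cv2.resize(b[230:320,190:310],(400,302),interpolation=3)]);cv2.imwrite("pics/g2.png",k)
E
```

```text
[ 0.4384 -0.3051 -0.0157] [-0.4  0.1 -0.7] 0.06743512940615182
```

View pics/g2.png

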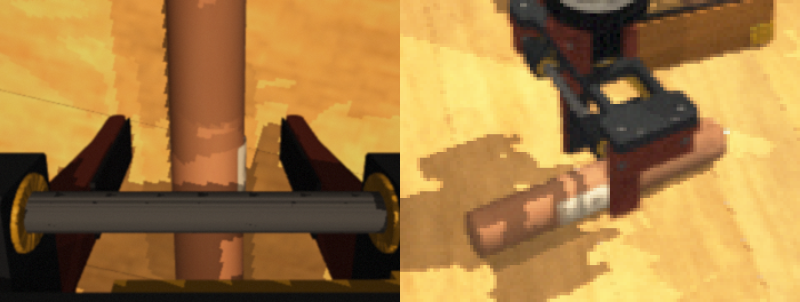

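The fingers now straddle the candle with no table contact, which confirms the offset. Going 8 mm lower, then closing.

>>> drive_tool(rows=[{"delta_pos": [0,0,0.004],"rotation": [0,0,0],"gripper": 60},{"delta_pos": [0,0,0.008],"rotation": [0,0,0],"gripper": 60},{"delta_pos": [0,0,0.008],"rotation": [0,0,0],"gripper": 120},{"delta_pos": [0,0,0.008],"rotation": [0,0,0],"gripper": 140},{"delta_pos": [0,0,0.008],"rotation": [0,0,0],"gripper": 190},{"delta_pos": [0,0,0.008],"rotation": [0,0,0],"gripper": 190},{"delta_pos": [0,0,0.008],"rotation": [0,0,0],"gripper": 190},{"delta_pos": [0,0,0.008],"rotation": [0,0,0],"gripper": 190}], force=25)

```text
time: 7.05
tool_pos: [0.4391, -0.3057, -0.0227]
ee_rot: [[0.97, 0.243, 0.0], [0.243, -0.97, -0.0], [0.0, 0.0, -1.0]]
wrist_force: [0.2, -0.5, -0.3]
grip_width: 0.0347
gripper_force: 25.0
```

Gripped: 34.7 mm at 25 N. Lifting and turning it parallel to the cradle beside the case.

>>> drive_tool(rows=[{"delta_pos": [0,0,-0.015],"rotation": [0,0,0],"gripper": 190},{"delta_pos": [0,0,-0.04],"rotation": [0,0,0],"gripper": 190},{"delta_pos": [0,0,-0.07],"rotation": [0,0,-0.05],"gripper": 190},{"delta_pos": [0,0,-0.1],"rotation": [0,0,-0.15],"gripper": 190},{"delta_pos": [0,0,-0.13],"rotation": [0,0,-0.26],"gripper": 190},{"delta_pos": [0,0,-0.15],"rotation": [0,0,-0.38],"gripper": 190},{"delta_pos": [0,0,-0.16],"rotation": [0,0,-0.5],"gripper": 190},{"delta_pos": [0,0,-0.16],"rotation": [0,0,-0.62],"gripper": 190},{"delta_pos": [0,0,-0.16],"rotation": [0,0,-0.74],"gripper": 190},{"delta_pos": [0,0,-0.16],"rotation": [0,0,-0.86],"gripper": 190},{"delta_pos": [0,0,-0.16],"rotation": [0,0,-0.98],"gripper": 190},{"delta_pos": [0,0,-0.16],"rotation": [0,0,-1.1],"gripper": 190},{"delta_pos": [0,0,-0.16],"rotation": [0,0,-1.22],"gripper": 190},{"delta_pos": [0,0,-0.16],"rotation": [0,0,-1.32],"gripper": 190},{"delta_pos": [0,0,-0.16],"rotation": [0,0,-1.39],"gripper": 190},{"delta_pos": [0,0,-0.16],"rotation": [0,0,-1.413],"gripper": 190},{"delta_pos": [0,0,-0.16],"rotation": [0,0,-1.413],"gripper": 190},{"delta_pos": [0,0,-0.16],"rotation": [0,0,-1.413],"gripper": 190}])

```text
time: 8.85
tool_pos: [0.4389, -0.3054, 0.1371]
ee_rot: [[-0.087, 0.996, -0.0], [0.996, 0.087, 0.0], [0.0, -0.0, -1.0]]
wrist_force: [-0.3, -0.4, -1.8]
grip_width: 0.0346
gripper_force: 25.0
```

>>> drive_tool(rows=[{"delta_pos": [0.02,0.007,0],"rotation": [0,0,0],"gripper": 190},{"delta_pos": [0.05,0.0175,0],"rotation": [0,0,0],"gripper": 190},{"delta_pos": [0.085,0.03,0],"rotation": [0,0,0],"gripper": 190},{"delta_pos": [0.12,0.042,0],"rotation": [0,0,0],"gripper": 190},{"delta_pos": [0.155,0.054,0],"rotation": [0,0,0],"gripper": 190},{"delta_pos": [0.19,0.066,0],"rotation": [0,0,0],"gripper": 190},{"delta_pos": [0.22,0.0765,0],"rotation": [0,0,0],"gripper": 190},{"delta_pos": [0.245,0.085,0],"rotation": [0,0,0],"gripper": 190},{"delta_pos": [0.26,0.09,0],"rotation": [0,0,0],"gripper": 190},{"delta_pos": [0.2665,0.0926,0],"rotation": [0,0,0],"gripper": 190},{"delta_pos": [0.2665,0.0926,0],"rotation": [0,0,0],"gripper": 190},{"delta_pos": [0.2665,0.0926,0],"rotation": [0,0,0],"gripper": 190}])

```text
time: 10.05
tool_pos: [0.5077, -0.0326, 0.1371]
ee_rot: [[-0.088, 0.996, -0.0], [0.996, 0.088, -0.001], [-0.001, -0.0, -1.0]]
wrist_force: [0.6, -0.1, -2.6]
grip_width: 0.0346
gripper_force: 25.0
```

```bash
python3 - <<'E'
from h import *
s=observe();T=s["tool_pos"];print(T.round(4))
ci=camera_info("wrist");a=grab_frame("wrist");cv2.imwrite("pics/w6.png",a)
r=a[...,2].astype(int);g=cv2.cvtColor(a,cv2.COLOR_BGR2GRAY)
for v in(100,130,160,190): print(v,[(u,g[v,u].item(),r[v,u].item()) for u in range(130,420,6)])
K,R,t=map(np.array,(ci["K"],ci["R"],ci["t"]))
c=np.array([.539,-.029,0]);cx=np.array([.996,.088,0]);cy=np.array([-.088,.996,0]);ez=np.array([0,0,1])
def pr(x,y,z):
    p=K@(R@(c+cx*x+cy*y+ez*z)+t);return (p[:2]/p[2]).round(1).tolist()
print("held mid axis",(K@(R@(T+ez*.0407)+t))[:3])
for y in(.06,.1,.115): print(y,"front seal",pr(-.082,y,.062),"boxed edges",pr(.032-.0177,y,.033),pr(.032+.0177,y,.033),"left wall",pr(0,.138,.06))
E
```

```text
[ 0.5077 -0.0326  0.1371]
100 [(130, 212, 253), (136, 131, 183), (142, 128, 178), (148, 132, 182), (154, 138, 190), (160, 139, 190), (166, 127, 180), (172, 141, 195), (178, 138, 192), (184, 129, 180), (190, 152, 209), (196, 102, 145), (202, 30, 33), (208, 97, 150), (214, 215, 253), (220, 208, 255), (226, 76, 113), (232, 108, 157), (238, 132, 192), (244, 169, 234), (250, 180, 243), (256, 191, 248), (262, 197, 250), (268, 200, 252), (274, 195, 250), (280, 189, 247), (286, 181, 242), (292, 163, 227), (298, 174, 231), (304, 173, 230), (310, 171, 230), (316, 79, 115), (322, 73, 107), (328, 82, 117), (334, 96, 138), (340, 114, 163), (346, 100, 149), (352, 84, 123), (358, 151, 206), (364, 149, 204), (370, 166, 226), (376, 166, 224), (382, 111, 160), (388, 65, 102), (394, 71, 112), (400, 23, 26), (406, 118, 171), (412, 156, 220), (418, 68, 107)]
130 [(130, 124, 173), (136, 130, 180), (142, 140, 193), (148, 140, 194), (154, 148, 202), (160, 138, 191), (166, 131, 184), (172, 131, 181), (178, 137, 190), (184, 139, 194), (190, 154, 211), (196, 151, 210), (202, 22, 25), (208, 54, 84), (214, 133, 
[... 1831 characters left out ...]
108), (292, 64, 94), (298, 109, 161), (304, 117, 173), (310, 91, 136), (316, 114, 133), (322, 59, 68), (328, 71, 82), (334, 101, 117), (340, 105, 122), (346, 152, 174), (352, 113, 167), (358, 106, 158), (364, 125, 183), (370, 66, 100), (376, 67, 106), (382, 71, 111), (388, 67, 104), (394, 109, 154), (400, 233, 254), (406, 66, 102), (412, 72, 114), (418, 101, 159)]
held mid axis [44.19006573 41.84942925  0.17085113]
0.06 front seal [195.0, 113.7] boxed edges [311.3, 112.4] [351.8, 112.3] left wall [301.3, 5.1]
0.1 front seal [192.4, 59.8] boxed edges [313.1, 63.7] [355.0, 63.7] left wall [301.3, 5.1]
0.115 front seal [191.3, 38.5] boxed edges [313.8, 44.6] [356.3, 44.5] left wall [301.3, 5.1]
```

Close-up numbers show the case about 2 mm further along tool y than estimated. I'll correct that on the way down.

>>> drive_tool(rows=[{"delta_pos": [0,0.002,0.02],"rotation": [0,0,0],"gripper": 190},{"delta_pos": [0,0.002,0.045],"rotation": [0,0,0],"gripper": 190},{"delta_pos": [0,0.002,0.07],"rotation": [0,0,0],"gripper": 190},{"delta_pos": [0,0.002,0.095],"rotation": [0,0,0],"gripper": 190},{"delta_pos": [0,0.002,0.115],"rotation": [0,0,0],"gripper": 190},{"delta_pos": [0,0.002,0.125],"rotation": [0,0,0],"gripper": 190},{"delta_pos": [0,0.002,0.13],"rotation": [0,0,0],"gripper": 190},{"delta_pos": [0,0.002,0.134],"rotation": [0,0,0],"gripper": 190},{"delta_pos": [0,0.002,0.137],"rotation": [0,0,0],"gripper": 190},{"delta_pos": [0,0.002,0.139],"rotation": [0,0,0],"gripper": 190},{"delta_pos": [0,0.002,0.14],"rotation": [0,0,0],"gripper": 190},{"delta_pos": [0,0.002,0.14],"rotation": [0,0,0],"gripper": 190}])

```text
time: 11.3
tool_pos: [0.51, -0.0318, -0.0026]
ee_rot: [[-0.088, 0.996, 0.0], [0.996, 0.088, -0.0], [-0.0, 0.0, -1.0]]
wrist_force: [-0.8, 0.8, -2.3]
grip_width: 0.0347
gripper_force: 25.0
```

Still hanging free (about -2 N). Lowering in small steps.

>>> drive_tool(rows=[{"delta_pos": [0,0,0.001],"rotation": [0,0,0],"gripper": 190},{"delta_pos": [0,0,0.002],"rotation": [0,0,0],"gripper": 190},{"delta_pos": [0,0,0.003],"rotation": [0,0,0],"gripper": 190},{"delta_pos": [0,0,0.004],"rotation": [0,0,0],"gripper": 190},{"delta_pos": [0,0,0.004],"rotation": [0,0,0],"gripper": 190}])

```text
time: 11.8
tool_pos: [0.5092, -0.0318, -0.0067]
ee_rot: [[-0.088, 0.996, -0.001], [0.996, 0.088, -0.0], [-0.0, -0.001, -1.0]]
wrist_force: [-3.3, -0.7, 4.5]
grip_width: 0.0349
gripper_force: 25.0
```

>>> drive_tool(rows=[{"delta_pos": [0,-0.001,0],"rotation": [0,0,0],"gripper": 190},{"delta_pos": [0,-0.0015,0.0005],"rotation": [0,0,0],"gripper": 190},{"delta_pos": [0,-0.0015,0.001],"rotation": [0,0,0],"gripper": 190},{"delta_pos": [0,-0.0015,0.001],"rotation": [0,0,0],"gripper": 190}])

```text
time: 12.2
tool_pos: [0.5089, -0.032, -0.0072]
ee_rot: [[-0.087, 0.996, 0.001], [0.996, 0.087, -0.0], [-0.0, 0.001, -1.0]]
wrist_force: [-1.3, -0.5, 7.2]
grip_width: 0.0349
gripper_force: 25.0
```

Seated. Opening slightly, then rising straight out.

>>> drive_tool(rows=[{"delta_pos": [0,0,0],"rotation": [0,0,0],"gripper": 135},{"delta_pos": [0,0,0],"rotation": [0,0,0],"gripper": 120},{"delta_pos": [0,0,0],"rotation": [0,0,0],"gripper": 112},{"delta_pos": [0,0,0],"rotation": [0,0,0],"gripper": 112},{"delta_pos": [0,0,0],"rotation": [0,0,0],"gripper": 112},{"delta_pos": [0,0,-0.01],"rotation": [0,0,0],"gripper": 112},{"delta_pos": [0,0,-0.03],"rotation": [0,0,0],"gripper": 112},{"delta_pos": [0,0,-0.06],"rotation": [0,0,0],"gripper": 112},{"delta_pos": [0,0,-0.1],"rotation": [0,0,0],"gripper": 112},{"delta_pos": [0,0,-0.145],"rotation": [0,0,0],"gripper": 112},{"delta_pos": [0,0,-0.19],"rotation": [0,0,0],"gripper": 112},{"delta_pos": [0,0,-0.23],"rotation": [0,0,0],"gripper": 112},{"delta_pos": [0,0,-0.25],"rotation": [0,0,0],"gripper": 112},{"delta_pos": [0,0,-0.25],"rotation": [0,0,0],"gripper": 112}])

```text
time: 13.6
tool_pos: [0.5106, -0.0323, 0.2463]
ee_rot: [[-0.088, 0.996, 0.007], [0.996, 0.088, -0.002], [-0.002, 0.007, -1.0]]
wrist_force: [-0.2, 0.6, 0.3]
grip_width: 0.0496
gripper_force: 0.0
```

```bash
python3 - <<'E'
from h import *
s=observe();print(s["tool_pos"].round(4),s["wrist_force"].round(1),s["grip_width"],s["joint_positions"].round(3))
ci=camera_info("wrist");a=grab_frame("wrist");cv2.imwrite("pics/w7.png",a)
b=grab_frame("side");cv2.imwrite("pics/side7.png",b)
K,R,t=map(np.array,(ci["K"],ci["R"],ci["t"]))
g=cv2.cvtColor(a,cv2.COLOR_BGR2GRAY)
c=np.array([.541,-.029,0]);cx=np.array([.996,.088,0]);cy=np.array([-.088,.996,0]);ez=np.array([0,0,1])
def pr(x,y,z):
    p=K@(R@(c+cx*x+cy*y+ez*z)+t);return (p[:2]/p[2]).round(1).tolist()
for n,x in(("near",-.032),("far",.032)): print(n,[ (pr(x-.0177,y,.033),pr(x+.0177,y,.033)) for y in(-.08,0,.08)],"ends",pr(x,.115,.033),pr(x,-.115,.033))
for v in (70,120,160,200): print(v,g[v,215:345:2].tolist())
for u in (263,): print([g[v,u].item() for v in range(40,230,2)])
E
```

```text
[ 0.5106 -0.0323  0.2463] [-0.2  0.6  0.3] 0.049579190523681364 [-0.198  0.172  1.617 -0.     1.345 -0.286]
near [([243.2, 220.7], [270.6, 220.6]), ([242.3, 159.4], [271.1, 159.4]), ([241.4, 91.8], [271.6, 91.8])] ends [256.4, 59.9] [257.0, 245.7]
far [([292.7, 220.6], [320.0, 220.5]), ([294.3, 159.3], [322.9, 159.3]), ([296.0, 91.7], [326.2, 91.7])] ends [312.3, 59.9] [305.4, 245.5]
70 [120, 95, 86, 157, 176, 168, 180, 189, 127, 79, 129, 140, 118, 118, 94, 116, 144, 160, 171, 177, 184, 188, 190, 188, 183, 177, 168, 150, 123, 122, 128, 132, 126, 136, 139, 119, 113, 131, 140, 140, 160, 109, 92, 103, 112, 116, 118, 121, 120, 121, 119, 112, 107, 99, 89, 75, 86, 120, 118, 122, 149, 144, 128, 140, 161]
120 [40, 118, 88, 98, 162, 178, 186, 182, 165, 91, 88, 88, 106, 98, 82, 113, 141, 163, 178, 188, 195, 199, 203, 200, 195, 185, 174, 155, 98, 80, 100, 106, 132, 143, 159, 156, 132, 124, 137, 155, 128, 89, 104, 111, 118, 122, 124, 126, 125, 119, 115, 109, 101, 89, 73, 77, 86, 123, 134, 135, 135, 135, 130, 143, 73]
160 [46, 71, 101, 89, 150, 189, 181, 166, 178, 103, 95, 107, 98, 92, 77, 86, 11
[... 316 characters left out ...]
, 132, 146, 158, 167, 173, 177, 176, 173, 168, 155, 134, 88, 95, 102, 89, 84, 120, 140, 127, 122, 117, 121, 114, 93, 104, 114, 118, 121, 121, 122, 121, 115, 108, 103, 91, 78, 93, 93, 124, 126, 114, 102, 110, 108, 88, 62, 63, 65]
[38, 115, 62, 59, 82, 181, 184, 190, 191, 191, 187, 195, 178, 147, 174, 183, 185, 187, 188, 189, 191, 192, 192, 195, 193, 193, 194, 194, 194, 194, 194, 193, 193, 196, 195, 194, 194, 194, 193, 195, 195, 192, 194, 193, 191, 191, 187, 180, 179, 178, 177, 177, 179, 178, 178, 179, 180, 179, 179, 179, 178, 180, 180, 180, 181, 180, 180, 180, 181, 179, 179, 180, 179, 176, 177, 176, 177, 174, 174, 174, 173, 175, 173, 174, 174, 172, 172, 171, 169, 168, 169, 167, 168, 168, 167]
```

The loose candle sits parallel in the near cradle: its edges are at columns 243–271, right where predicted. Before going behind the lid I'll check clearance to the holder.

```bash
python3 - <<'E'
from h import *
f1=np.array([(140,205)])/4.6+[215,130];f2=np.array([(275,165)])/4.6+[205,130]
print(onz("scene",f1[0],.005),onz("side",f2[0],.005),tri([ray("scene",f1[0]),ray("side",f2[0])]))
# lid top corners
for p,q in(((265,45),(330,45)),((530,128),(515,210))):
    print("lid top",tri([ray("scene",np.array(p)/4.6+[215,130]),ray("side",np.array(q)/4.6+[205,130])]).round(3))
E
```

```text
[0.67586334 0.35878643 0.005     ] [0.67057745 0.35797753 0.005     ] [0.6668314  0.34474985 0.01153874]
lid top [0.64  0.116 0.225]
lid top [ 0.672 -0.15   0.223]
```

>>> drive_tool(rows=[{"delta_pos": [0,0,-0.03],"rotation": [0,0,-0.1],"gripper": 255},{"delta_pos": [0,0,-0.05],"rotation": [0,0,-0.22],"gripper": 255},{"delta_pos": [0,0,-0.05],"rotation": [0,0,-0.35],"gripper": 255},{"delta_pos": [0,0,-0.05],"rotation": [0,0,-0.49],"gripper": 255},{"delta_pos": [0,0,-0.05],"rotation": [0,0,-0.63],"gripper": 255},{"delta_pos": [0,0,-0.05],"rotation": [0,0,-0.77],"gripper": 255},{"delta_pos": [0,0,-0.05],"rotation": [0,0,-0.91],"gripper": 255},{"delta_pos": [0,0,-0.05],"rotation": [0,0,-1.05],"gripper": 255},{"delta_pos": [0,0,-0.05],"rotation": [0,0,-1.19],"gripper": 255},{"delta_pos": [0,0,-0.05],"rotation": [0,0,-1.33],"gripper": 255},{"delta_pos": [0,0,-0.05],"rotation": [0,0,-1.45],"gripper": 255},{"delta_pos": [0,0,-0.05],"rotation": [0,0,-1.54],"gripper": 255},{"delta_pos": [0,0,-0.05],"rotation": [0,0,-1.571],"gripper": 255},{"delta_pos": [0,0,-0.05],"rotation": [0,0,-1.571],"gripper": 255},{"delta_pos": [0,0,-0.05],"rotation": [0,0,-1.571],"gripper": 255}])

```text
time: 15.2
tool_pos: [0.5074, -0.0318, 0.2907]
ee_rot: [[-0.996, -0.087, -0.003], [-0.087, 0.996, 0.0], [0.003, 0.001, -1.0]]
wrist_force: [0.8, 0.1, -0.2]
grip_width: 0.0007
gripper_force: 0.0
```

The holder is far off at y ≈ 0.35, and the lid top sits at case x ≈ 0.115, z ≈ 0.224. Passing over the lid and down behind it.

>>> drive_tool(rows=[{"delta_pos": [-0.03,0,-0.01],"rotation": [0,0,0],"gripper": 255},{"delta_pos": [-0.07,0,-0.02],"rotation": [0,0,0],"gripper": 255},{"delta_pos": [-0.115,0,-0.02],"rotation": [0,0,0],"gripper": 255},{"delta_pos": [-0.16,0,-0.02],"rotation": [0,0,0],"gripper": 255},{"delta_pos": [-0.19,0,-0.02],"rotation": [0,0,0],"gripper": 255},{"delta_pos": [-0.197,0,-0.01],"rotation": [0,0,0],"gripper": 255},{"delta_pos": [-0.197,0,0.01],"rotation": [0,0,0],"gripper": 255},{"delta_pos": [-0.197,0,0.05],"rotation": [0,0,0],"gripper": 255},{"delta_pos": [-0.197,0,0.09],"rotation": [0,0,0],"gripper": 255},{"delta_pos": [-0.197,0,0.118],"rotation": [0,0,0],"gripper": 255},{"delta_pos": [-0.197,0,0.122],"rotation": [0,0,0],"gripper": 255},{"delta_pos": [-0.197,0,0.122],"rotation": [0,0,0],"gripper": 255}])

```text
time: 16.4
tool_pos: [0.703, -0.0146, 0.1692]
ee_rot: [[-0.996, -0.088, -0.003], [-0.088, 0.996, 0.0], [0.003, 0.0, -1.0]]
wrist_force: [0.3, 1.2, 1.2]
grip_width: 0.0004
gripper_force: 0.0
```

>>> drive_tool(rows=[{"delta_pos": [0.03,0,0],"rotation": [0,0,0],"gripper": 255},{"delta_pos": [0.045,0,0],"rotation": [0,0,0],"gripper": 255},{"delta_pos": [0.06,0,-0.003],"rotation": [0,0,0],"gripper": 255},{"delta_pos": [0.082,0,-0.005],"rotation": [0,0,0],"gripper": 255},{"delta_pos": [0.098,0,-0.004],"rotation": [0,0,0],"gripper": 255},{"delta_pos": [0.113,0,-0.001],"rotation": [0,0,0],"gripper": 255},{"delta_pos": [0.127,0,0.004],"rotation": [0,0,0],"gripper": 255},{"delta_pos": [0.141,0,0.011],"rotation": [0,0,0],"gripper": 255},{"delta_pos": [0.154,0,0.02],"rotation": [0,0,0],"gripper": 255},{"delta_pos": [0.166,0,0.029],"rotation": [0,0,0],"gripper": 255},{"delta_pos": [0.178,0,0.04],"rotation": [0,0,0],"gripper": 255},{"delta_pos": [0.188,0,0.051],"rotation": [0,0,0],"gripper": 255},{"delta_pos": [0.197,0,0.064],"rotation": [0,0,0],"gripper": 255},{"delta_pos": [0.204,0,0.077],"rotation": [0,0,0],"gripper": 255},{"delta_pos": [0.204,0,0.077],"rotation": [0,0,0],"gripper": 255}])

```text
time: 17.9
tool_pos: [0.5008, -0.0327, 0.0939]
ee_rot: [[-0.996, -0.088, 0.0], [-0.088, 0.996, -0.0], [-0.0, -0.0, -1.0]]
wrist_force: [0.1, -0.4, 0.6]
grip_width: 0.0001
gripper_force: 0.0
```

```bash
python3 - <<'E'
from h import *
s=observe();print(s["tool_pos"].round(4),s["wrist_force"].round(1))
b=grab_frame("side");a=grab_frame("wrist")
k=np.hstack([cv2.resize(a[60:330,80:440],(400,300)),cv2.resize(b[130:265,185:365],(400,300),interpolation=3)]);cv2.imwrite("pics/l1.png",k)
E
```

```text
[ 0.5008 -0.0327  0.0939] [ 0.1 -0.4  0.6]
```

View pics/l1.png

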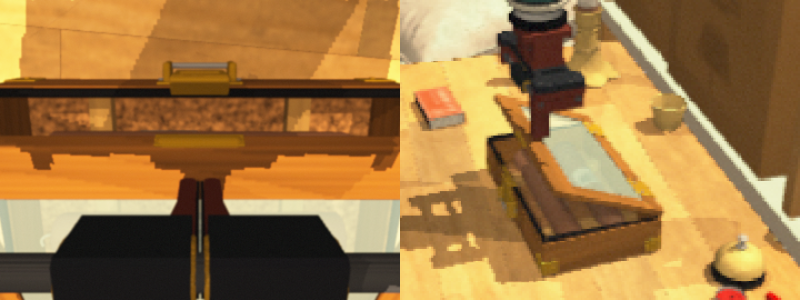

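The picture shows both candles in the case, the lid lowered to about 0.45 rad with the finger at the rail's inner edge, and the matchbox untouched. Continuing down, moving towards the rail.

>>> drive_tool(rows=[{"delta_pos": [0.006,0,0.01],"rotation": [0,0,0],"gripper": 255},{"delta_pos": [0.012,0,0.02],"rotation": [0,0,0],"gripper": 255},{"delta_pos": [0.016,0,0.028],"rotation": [0,0,0],"gripper": 255},{"delta_pos": [0.019,0,0.035],"rotation": [0,0,0],"gripper": 255},{"delta_pos": [0.022,0,0.041],"rotation": [0,0,0],"gripper": 255},{"delta_pos": [0.023,0,0.044],"rotation": [0,0,0],"gripper": 255},{"delta_pos": [0.023,0,0.044],"rotation": [0,0,0],"gripper": 255}])

```text
time: 18.7
tool_pos: [0.4778, -0.0345, 0.0486]
ee_rot: [[-0.996, -0.088, -0.001], [-0.088, 0.996, 0.0], [0.001, 0.0, -1.0]]
wrist_force: [-0.3, 0.8, -0.4]
grip_width: 0.0002
gripper_force: 0.0
```

>>> drive_tool(rows=[{"delta_pos": [0,0,0.002],"rotation": [0,0,0],"gripper": 255},{"delta_pos": [0,0,0.004],"rotation": [0,0,0],"gripper": 255},{"delta_pos": [0,0,0.006],"rotation": [0,0,0],"gripper": 255},{"delta_pos": [0,0,0.008],"rotation": [0,0,0],"gripper": 255},{"delta_pos": [0,0,0.008],"rotation": [0,0,0],"gripper": 255}])

```text
time: 19.2
tool_pos: [0.4782, -0.0346, 0.041]
ee_rot: [[-0.996, -0.088, -0.0], [-0.088, 0.996, -0.0], [0.0, -0.0, -1.0]]
wrist_force: [-0.9, -0.7, 1.3]
grip_width: 0.0005
gripper_force: 0.7
```

>>> drive_tool(rows=[{"delta_pos": [0,0,0.0015],"rotation": [0,0,0],"gripper": 255},{"delta_pos": [0,0,0.003],"rotation": [0,0,0],"gripper": 255},{"delta_pos": [0,0,0.0045],"rotation": [0,0,0],"gripper": 255},{"delta_pos": [0,0,0.006],"rotation": [0,0,0],"gripper": 255},{"delta_pos": [0,0,0.006],"rotation": [0,0,0],"gripper": 255}])

```text
time: 19.7
tool_pos: [0.4783, -0.0345, 0.0351]
ee_rot: [[-0.996, -0.088, -0.0], [-0.088, 0.996, 0.0], [0.0, 0.0, -1.0]]
wrist_force: [-1.1, 0.3, 3.5]
grip_width: 0.0004
gripper_force: 1.9
```

>>> drive_tool(rows=[{"delta_pos": [0,0,0.001],"rotation": [0,0,0],"gripper": 255},{"delta_pos": [0,0,0.002],"rotation": [0,0,0],"gripper": 255},{"delta_pos": [0,0,0.003],"rotation": [0,0,0],"gripper": 255},{"delta_pos": [0,0,0.004],"rotation": [0,0,0],"gripper": 255},{"delta_pos": [0,0,0.004],"rotation": [0,0,0],"gripper": 255}])

```text
time: 20.2
tool_pos: [0.4779, -0.0345, 0.0312]
ee_rot: [[-0.996, -0.088, -0.001], [-0.088, 0.996, -0.0], [0.001, 0.0, -1.0]]
wrist_force: [-3.5, -1.0, 6.4]
grip_width: 0.0003
gripper_force: 3.3
```

>>> drive_tool(rows=[{"delta_pos": [0,0,0.001],"rotation": [0,0,0],"gripper": 255},{"delta_pos": [0,0,0.002],"rotation": [0,0,0],"gripper": 255},{"delta_pos": [0,0,0.003],"rotation": [0,0,0],"gripper": 255},{"delta_pos": [0,0,0.004],"rotation": [0,0,0],"gripper": 255},{"delta_pos": [0,0,0.004],"rotation": [0,0,0],"gripper": 255}])

```text
time: 20.7
tool_pos: [0.4779, -0.0346, 0.0294]
ee_rot: [[-0.996, -0.089, -0.0], [-0.089, 0.996, -0.0], [0.0, -0.0, -1.0]]
wrist_force: [-10.3, 0.5, 35.4]
grip_width: 0.0006
gripper_force: 17.9
```

35 N against a hard stop; the lid seems to be fully down. Backing off, then checking.

>>> drive_tool(rows=[{"delta_pos": [0,0,0],"rotation": [0,0,0],"gripper": 255},{"delta_pos": [0,0,-0.003],"rotation": [0,0,0],"gripper": 255},{"delta_pos": [0,0,-0.006],"rotation": [0,0,0],"gripper": 255},{"delta_pos": [0,0,-0.02],"rotation": [0,0,0],"gripper": 255},{"delta_pos": [0,0,-0.05],"rotation": [0,0,0],"gripper": 255},{"delta_pos": [0,0,-0.1],"rotation": [0,0,0],"gripper": 255},{"delta_pos": [0,0,-0.15],"rotation": [0,0,0],"gripper": 255},{"delta_pos": [0,0,-0.2],"rotation": [0,0,0],"gripper": 255},{"delta_pos": [0,0,-0.2],"rotation": [0,0,0],"gripper": 255}])

```text
time: 21.6
tool_pos: [0.4839, -0.0355, 0.2338]
ee_rot: [[-0.996, -0.088, 0.013], [-0.088, 0.996, -0.003], [-0.013, -0.004, -1.0]]
wrist_force: [0.3, 0.4, -0.6]
grip_width: 0.0007
gripper_force: 0.0
```

```bash
python3 - <<'E'
from h import *
s=observe();print(s["tool_pos"].round(4),s["wrist_force"].round(1))
ci=camera_info("wrist");a=grab_frame("wrist");cv2.imwrite("pics/w9.png",a)
b=grab_frame("side");cv2.imwrite("pics/side9.png",b);d=grab_frame("scene");cv2.imwrite("pics/scene9.png",d)
c=np.array([.541,-.029,0]);cx=np.array([.996,.088,0]);cy=np.array([-.088,.996,0]);ez=np.array([0,0,1])
def pr(n,th,y,r=.172,cc=None):
    I=cc or camera_info(n);x=.088-r*np.cos(th)+.009*np.sin(th);z=.058+r*np.sin(th)+.009*np.cos(th)
    p=np.array(I["K"])@(np.array(I["R"])@(c+cx*x+cy*y+ez*z)+np.array(I["t"]));return (p[:2]/p[2]).round(1).tolist()
for th in(0.01,.05,.1):print(th,"wrist",pr("wrist",th,.06,cc=ci),"scene L/R corner",pr("scene",th,.138),pr("scene",th,-.138),"scene.07",pr("scene",th,.07),pr("scene",th,-.07))
g=cv2.cvtColor(d,cv2.COLOR_BGR2GRAY)
for y in(.07,-.07):
    u,v=map(round,pr("scene",.01,y));print("scene",u,[(k,d[k,u].tolist()) for k in range(v-8,v+10)])
u,v=map(round,pr("wrist",.01,.06,cc=ci));print("wrist",u,[(k,a[k,u].tolist()) for k in range(v-10,v+12,1)])
u,v=map(round,pr("wrist",.01,.0,cc=ci));print("wrist catch",u,[(k,a[k,u].tolist()) for k in range(v-14,v+16,2)])
E
```

```text
[ 0.4839 -0.0355  0.2338] [ 0.3  0.4 -0.6]
0.01 wrist [317.1, 140.3] scene L/R corner [229.1, 191.2] [281.8, 220.4] scene.07 [240.5, 197.5] [267.1, 212.3]
0.05 wrist [318.1, 141.7] scene L/R corner [229.2, 189.4] [282.0, 218.3] scene.07 [240.6, 195.6] [267.3, 210.2]
0.1 wrist [319.4, 143.8] scene L/R corner [229.4, 187.1] [282.5, 215.7] scene.07 [240.9, 193.3] [267.7, 207.7]
scene 240 [(190, [102, 159, 227]), (191, [94, 144, 210]), (192, [93, 144, 211]), (193, [96, 149, 217]), (194, [95, 149, 216]), (195, [97, 152, 219]), (196, [97, 152, 219]), (197, [94, 145, 213]), (198, [73, 109, 159]), (199, [58, 87, 127]), (200, [46, 67, 92]), (201, [57, 83, 115]), (202, [59, 87, 127]), (203, [54, 84, 123]), (204, [57, 86, 125]), (205, [57, 86, 125]), (206, [58, 84, 121]), (207, [50, 80, 114])]
scene 267 [(204, [173, 205, 209]), (205, [163, 201, 211]), (206, [119, 162, 207]), (207, [91, 142, 205]), (208, [83, 131, 198]), (209, [86, 133, 196]), (210, [86, 132, 194]), (211, [87, 137, 201]), (212, [82, 125, 187]), (213, [65, 97, 140]), (214, [54, 79, 114]), (215, [45, 61, 83]), (216, [44, 67, 94]),
[... 268 characters left out ...]
42, 81]), (137, [16, 43, 83]), (138, [17, 45, 85]), (139, [15, 46, 88]), (140, [14, 50, 95]), (141, [23, 76, 143]), (142, [28, 97, 178]), (143, [30, 101, 187]), (144, [29, 104, 192]), (145, [32, 113, 205]), (146, [33, 121, 215]), (147, [34, 123, 219]), (148, [38, 129, 226]), (149, [36, 129, 227]), (150, [38, 131, 228]), (151, [39, 137, 232])]
wrist catch 261 [(126, [85, 101, 117]), (128, [49, 76, 104]), (130, [14, 67, 106]), (132, [7, 68, 111]), (134, [8, 86, 134]), (136, [19, 158, 233]), (138, [14, 132, 201]), (140, [11, 127, 196]), (142, [12, 127, 196]), (144, [23, 113, 190]), (146, [33, 118, 212]), (148, [31, 107, 196]), (150, [31, 106, 192]), (152, [33, 111, 201]), (154, [30, 109, 198])]
```

The front edge is at rows 197.7 and 212.7, matching 0.01 rad (uncaught would be about 2 px higher). The catch's brass lies over the edge and the arm is clear, so I'm handing in.

```bash
python3 -c "
from cell import *
print(close_job())"
```

```text
the job is handed in; nothing more can be done
None
```

I handed the job in after about 22 s of robot time: the loose candle was set down in the near cradle, and the lid was pressed shut and caught, reading about 0.01 rad open. I saw no movement of the boxed candle or the matchbox.

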